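Release the ratchet of a drive holder and push its jaw fully open

TASK

Open the ratchet drive holder on the desk fully, so that the hard disk beside it can go in next: press down the red release pad on top of the sliding jaw with the fingertips and, while keeping it pressed, push the jaw along its bar, away from the fixed jaw, until it stops against the end block. Then take the fingers away so that the release springs up. Pick nothing up, and leave the hard disk and the other things where they lie.

Things in the scene. Friction and masses are not known exactly. Their poses are not given: they have to be found in the camera images.
- holder: the blue ratchet drive holder, immovable, on an aluminium base 240 x 80 x 12 mm; origin: centre of its underside, on the desk. Its x axis runs along the steel bar (heights 44 to 56 mm) from the fixed jaw (x = -103 mm, 68 mm high) to the end block (60 mm high): +x is the way it opens, z is up. It opens towards the robot's right, give or take 50 degrees
- jaw (a joint): position of the sliding jaw along the bar, m: 0 nearly closed, 0.110 fully open at the end block; starts at 0.002 to 0.055, grows along the holder's +x. Friction about 3 N. Saw teeth 8 mm apart stop it from opening more than 8 mm unless the release is down; it can be clicked towards closed. The jaw is 70 mm long, 70 mm wide; its front plate is 67 mm high
- release (a joint): travel of the red release pad on the sliding jaw in m: 0 fully up, 0.008 fully down. Sprung: 2 N at the top, 4 N at the bottom, it comes up when let go. The ratchet is free from 0.0035 down. It may start up to 0.0035 down where the pawl sits on a tooth
- pad_top (a point): centre of the top face of the red release pad (44 mm along the bar, 30 mm across, 82 mm above the desk when up); moves with the release and the jaw. Axes as the holder's
- thumb_rest (a point): point on the upright blue thumb rest of the sliding jaw, at the end-block side of the pad: on its flat face towards the pad, 98 mm above the desk. The face is 34 mm wide, reaches from the pad up to 108 mm and lies 24 mm from the pad's centre along the holder's x; push it towards +x. Moves with the jaw
- end_face (a point): centre of the end block's face that the jaw stops against, 50 mm above the desk
- hard_disk: grey 3.5 inch hard disk, loose, 102 x 147 x 27 mm, flat on the desk; origin centre of its underside. Leave it
- screw_jar: small clear screw jar with a green lid, loose, 54 mm across, 66 mm high; origin centre of its underside. Leave it
- electrical_tape: roll of black electrical tape, loose, 62 mm across, 19 mm high, lying flat; origin centre of its underside. Leave it
- ssd: flat 2.5 inch drive, loose, 70 x 101 x 8 mm; origin centre of its underside. Leave it
- screwdriver: yellow and black screwdriver, loose, 163 mm long, 34 mm high, lying; origin under its middle. Leave it

How it is judged:
By the outcome, as a careful person would: the job done as asked, in the order asked, and still so for the second after the job is handed in, with the robot touching nothing.
It also fails if it takes over 35 s, if anything falls off the work surface, if the arm or the gripper's body presses on something with over 40 N, if the wrist force passes 120 N, or if a joint passes its speed limit or range.

ROBOT

A 7-joint arm with a two-finger parallel gripper is mounted at the origin on a cart in front of the work surface, level with it; the furniture and walls round the work are solid. World frame = base frame: x ahead of the robot, y to its left, z up, the work surface at z = 0. Lengths are in m, angles in rad, forces in N, time in s.
With the tool pointing down it reaches from about 0.35 to 0.9 m from the base axis. Payload 19.9 kg.
Tool frame: the origin (TCP) lies at the very end of the fingers, on their centre line; the grasp point (between the pads) lies 19 mm behind it (bot.hold_point_z is the distance from the TCP to the grasp point, in m); z points along the fingers, y is the line along which they close (so a half turn about z gives the same grasp; the last joint's range is limited). The gripper opens to 94 mm and grips with 3 to 60 N. Pads are 16 mm wide; open, the fingers measure 119 mm over their backs; the gripper's body (75 mm by 177 mm) begins 78 mm behind the grasp point.
Start: joints at [-1.361, 0.417, -0.01, 1.614, 0.005, 1.111, -0.053], TCP at [0.156, 0.605, 0.173] pointing down, gripper open.
Joint ranges: [-2.81, 2.81], [-0.39, 2.02], [-1.27, 1.25], [0.06, 2.57], [-1.19, 4.33], [0.19, 2], [-2.82, 2.82]. Speed limits (rad/s): [1.89, 1.89, 2.39, 2.39, 3.01, 3.01, 3.01].

INTERFACE

Orientations are given as a unit quaternion [x, y, z, w].
In Python, from cell import bot gives the robot as it stands.
- The arm moves only by the tool servo_tool, never from a script. Its arguments are lists of equal length, an entry for each row: "fingers": the gripper command: -1 is shut, 1 is fully open, values between are in proportion; "slide": the shift along the tool's x, y, z in mm, a list of three; "yaw": the turn about the tool's z in rad. In form: {"fingers": [fingers, ...], "slide": [[dx, dy, dz], ...], "yaw": [yaw, ...]}. A call has 1 to 12 rows; each row is the pose to reach, as a shift and turn from the pose commanded when the call began, along the tool's axes at that moment; what a row does not reach only later rows make up. A row lasts 1/12 s, in which the tool goes at most 41.7 mm and 7.16 degrees, less where a joint would pass 70% of its speed; a pose out of reach is approached as far as the arm can. A call with a gripper value outside its range is refused whole. The fingers move at their own pace and stop on an object; the grip force is fixed at half the most. Time passes only in rows, so rows that repeat a pose let the fingers close. It gives the time, the measured TCP pose, the force, the opening and the grip force at its end, in the units of the state.
- bot.observe(): the state, without advancing time (a new reading comes with each control period).
- bot.read_camera(name): name is "scene" or "side" or "wrist"; returns a dict with "pixels" (420x560x3 uint8, blue, green, red), "camera_matrix" (3x3 intrinsics, pixels), "rvec" (rotation vector, rad) and "tvec" (3), from world to camera coordinates, as OpenCV has them; the wrist camera has in their place "T_tool_cam" (4x4, takes a point from camera to tool coordinates, whose origin is the TCP and whose axes are the flange's). Camera axes: x right, y down, z forward; pixel columns grow to the right and rows downward; lengths in m; the calibration is good to about 2 mm. A picture is of the moment at which its call begins: read the wrist's pose just before it. There is no depth.
- bot.hand_in(): hands the job in; it is judged then, once.
The state is a dict: "time": time; "joint_positions": joint angles; "joint_velocities": joint speeds; "joint_efforts": joint torques, N m; "position": TCP position; "orientation": TCP orientation; "ft_force": force on the tool from outside, world axes, zero at the start; "torque": the same for the moment, N m; "opening": finger opening in m; "grasp_force": force on a finger pad.
Only numpy, scipy, OpenCV 4.12 (cv2) and the standard library are available. Lean on these libraries where they do the work, as an engineer would, in place of code of your own. Each camera call takes 0.05 s, during which the arm holds its last target. There are 200 camera calls.

## Working session

There is one attempt and no reset: what is moved stays moved. The work goes in short steps, Python scripts to look and compute and a tool call to move; the robot and the scene stay as the last step left them, time stands still between calls to the robot, and variables do not carry over. Pictures are saved under pics/ and viewed, at most 13 in all, crops included, and the job is handed in when it is done.

Besides the shell and the picture viewer there is one more tool, called after "Call:" by a JSON object that holds its "method" and its "body", one argument or row to a line. servo_tool: Moves the arm, as the interface text tells. Its arguments: {"type":"object","properties":{"fingers":{"type":"array","items":{"type":"number"}},"slide":{"type":"array","items":{"type":"array","items":{"type":"number"}}},"yaw":{"type":"array","items":{"type":"number"}}},"required":["fingers","slide","yaw"]}

```bash
mkdir -p pics; ls
cat > h.py <<'E'
import numpy as np, cv2
from cell import bot
from scipy.spatial.transform import Rotation as R
def cam(name):
    s=bot.observe(); c=bot.read_camera(name); K=np.array(c["camera_matrix"])
    if name=="wrist":
        T=np.eye(4);T[:3,:3]=R.from_quat(s["orientation"]).as_matrix();T[:3,3]=s["position"]
        M=T@np.array(c["T_tool_cam"]); Rwc=M[:3,:3]; o=M[:3,3]
    else:
        Rc=cv2.Rodrigues(np.array(c["rvec"],float))[0]; Rwc=Rc.T; o=-Rc.T@np.array(c["tvec"],float).ravel()
    return c["pixels"],K,Rwc,o
def ray(px,K,Rwc,o,z):
    d=Rwc@np.linalg.inv(K)@np.array([px[0],px[1],1.]); return o+d*(z-o[2])/d[2]
def proj(p,K,Rwc,o):
    q=K@(Rwc.T@(np.array(p)-o)); return q[:2]/q[2]
def red(img):
    h=cv2.cvtColor(img,cv2.COLOR_BGR2HSV)
    m=((h[...,0]<8)|(h[...,0]>172))&(h[...,1]>140)&(h[...,2]>70)
    return m.astype(np.uint8)*255
def blobs(m,n=60):
    for c in cv2.findContours(m,cv2.RETR_EXTERNAL,cv2.CHAIN_APPROX_SIMPLE)[0]:
        if cv2.contourArea(c)>n: yield c
E
python3 - <<'E'
from h import *
for n in ("scene","side"):
    im,K,Rw,o=cam(n); cv2.imwrite(f"pics/{n}0.png",im); print(n,o.round(3))
    for c in blobs(red(im)):
        r=cv2.minAreaRect(c); print(r, ray(r[0],K,Rw,o,.082).round(3), [ray(p,K,Rw,o,.082).round(3)[:2] for p in cv2.boxPoints(r)])
E
```

```text
pics
scene [-0.174 -0.482  0.862]
((150.6206817626953, 245.44827270507812), (23.397611618041992, 10.027547836303711), 21.801406860351562) [0.229 0.294 0.082] [array([0.208, 0.317]), array([0.234, 0.339]), array([0.251, 0.271]), array([0.224, 0.251])]
((550.5384521484375, 233.6923065185547), (28.84440803527832, 12.75810432434082), 33.690067291259766) [ 0.933 -0.45   0.082] [array([ 0.918, -0.416]), array([ 0.974, -0.417]), array([ 0.948, -0.483]), array([ 0.895, -0.481])]
((385.362060546875, 204.34481811523438), (9.099071502685547, 12.255891799926758), 21.801410675048828) [ 0.759 -0.064  0.082] [array([ 0.732, -0.06 ]), array([ 0.785, -0.042]), array([ 0.787, -0.068]), array([ 0.734, -0.085])]
side [-0.434 -0.247  0.976]
((161.5, 266.5), (15.0, 29.0), 90.0) [0.199 0.332 0.082] [array([0.209, 0.386]), array([0.239, 0.308]), array([0.19 , 0.279]), array([0.16 , 0.354])]
((469.310302734375, 183.72412109375), (31.939598083496094, 7.427813529968262), 21.801410675048828) [ 0.932 -0.476  0.082] [array([ 0.927, -0.421]), array([ 0.975, -0.429]), array([ 0.938, -0.53 ]), array([ 0.892, -0.521])]
```

View pics/scene0.png

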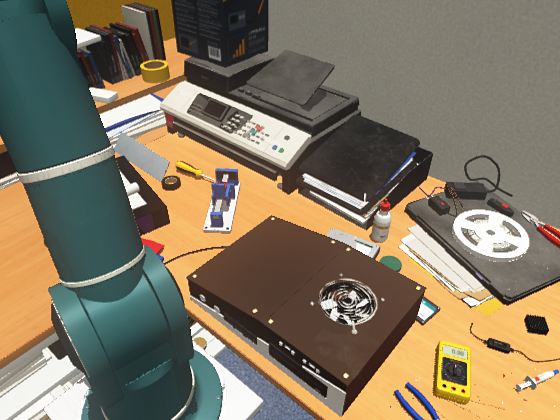

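View pics/side0.png

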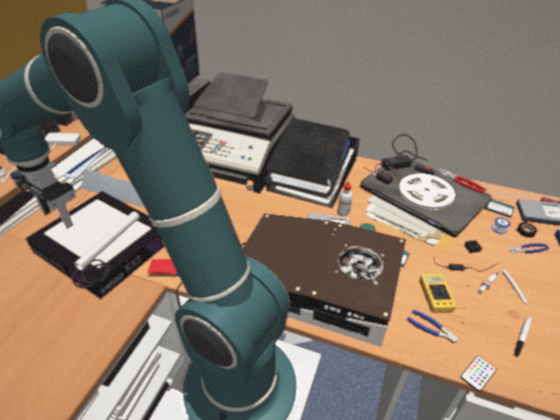

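The scene view shows the blue holder at about (220,198), with its base's near corners around (208,228). In the side view the arm hides it. I'll zoom in.

Run:
```python
from h import *
im,K,Rw,o=cam("scene")
cv2.imwrite("pics/crop1.png",cv2.resize(im[145:245,160:290],None,fx=6,fy=6,interpolation=cv2.INTER_CUBIC))
for p in [(220,228),(208,228),(222,195),(228,170),(380,265),(190,275),(345,410),(420,290),(265,215),(290,190)]: print(p,ray(p,K,Rw,o,0).round(3),ray(p,K,Rw,o,.07).round(3))
print(bot.observe())
```

```text
(220, 228) [0.447 0.284 0.   ] [0.397 0.222 0.07 ]
(208, 228) [ 0.424  0.31  -0.   ] [0.376 0.246 0.07 ]
(222, 195) [0.559 0.394 0.   ] [0.5   0.323 0.07 ]
(228, 170) [0.669 0.481 0.   ] [0.601 0.403 0.07 ]
(380, 265) [ 0.623 -0.143  0.   ] [ 0.558 -0.17   0.07 ]
(190, 275) [0.271 0.209 0.   ] [0.235 0.153 0.07 ]
(345, 410) [ 0.237 -0.297  0.   ] [ 0.203 -0.312  0.07 ]
(420, 290) [ 0.614 -0.263  0.   ] [ 0.55  -0.281  0.07 ]
(265, 215) [0.576 0.225 0.   ] [0.515 0.168 0.07 ]
(290, 190) [0.72  0.249 0.   ] [0.648 0.19  0.07 ]
{'time': 0.15, 'joint_positions': array([-1.36048775,  0.41783599, -0.01028142,  1.61398792,  0.00469245,
        1.11068848, -0.0529814 ]), 'joint_velocities': array([-2.68276093e-04, -2.85592271e-03, -4.60769267e-04,  1.81433267e-05,
       -1.40567653e-03, -9.29798473e-04, -3.64944112e-04]), 'joint_efforts': array([ 1.90403618e-03, -8.51526761e+01,  6.39638510e-01, -4.26134312e+01,
       -4.87466692e-02,  1.70917605e-02,  1.49205148e-04]), 'position': array([0.1556698 , 0.60500098, 0.17268981]), 'orientation': array([ 1.25570423e-01,  9.92084607e-01, -4.47828993e-04, -1.73631020e-05]), 'ft_force': array([-0.56945486, -0.34288117,  0.19618788]), 'torque': array([0.00450255, 0.03113443, 0.01780086]), 'grasp_force': 0.0, 'opening': 0.09371708071062068}
```

View pics/crop1.png

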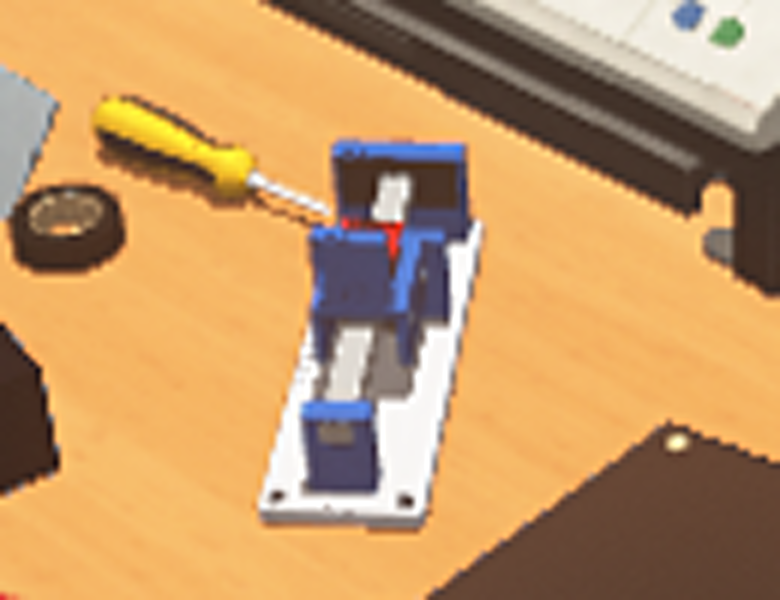

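The crop shows the end block at crop (340,445), the red pad at (370,232) just behind the thumb rest, and the base's front corners at (262,512) and (422,515), with the right rear corner at (482,225).

Run:
```python
from h import *
im,K,Rw,o=cam("scene")
f=lambda x,y,z: ray((160+x/6,145+y/6),K,Rw,o,z)
A=f(262,512,.012);B=f(422,515,.012);C=f(482,225,.012)
print(A,B,C,np.linalg.norm(A-B),np.linalg.norm(B-C))
print("thumb top",f(310,232,.108),f(412,235,.108),"pad",f(345,222,.082),f(400,228,.082), "endblock top", f(303,408,.06),f(373,408,.06))
d=B-C; d/=np.linalg.norm(d); print("dir",d,np.degrees(np.arctan2(d[1],d[0])))
s=bot.observe();print(R.from_quat(s["orientation"]).as_matrix().round(3)); print(np.array(bot.read_camera("wrist")["T_tool_cam"]).round(3))
```

```text
[0.40134187 0.30107736 0.012     ] [0.44934676 0.24258262 0.012     ] [0.6338025  0.38592444 0.012     ] 0.07567102859203541 0.23360393046114342
thumb top [0.48487302 0.34548336 0.108     ] [0.51498824 0.30718998 0.108     ] pad [0.52464642 0.36723779 0.082     ] [0.53896051 0.34309723 0.082     ] endblock top [0.42999634 0.2970764  0.06      ] [0.4513776  0.27247722 0.06      ]
dir [-7.89608883e-01 -6.13610472e-01 -4.75258709e-16] -142.14897605652774
[[-0.968  0.249 -0.   ]
 [ 0.249  0.968 -0.001]
 [-0.    -0.001 -1.   ]]
[[ 0.    -0.965 -0.261  0.076]
 [ 1.     0.    -0.    -0.001]
 [ 0.    -0.261  0.965 -0.211]
 [ 0.     0.     0.     1.   ]]
```

Tool y will lie along the bar, so the push towards +x is tool −y. First I go above the pad with the fingers shut.

Call:
{"method": "servo_tool", "body": {
  "fingers": [-1, -1, -1, -1, -1, -1, -1, -1, -1, -1, -1, -1],
  "slide": [
    [0, 0, -40],
    [-25, -10, -70],
    [-62, -22, -80],
    [-100, -36, -80],
    [-139, -50, -80],
    [-178, -64, -80],
    [-217, -78, -80],
    [-256, -92, -80],
    [-295, -106, -80],
    [-334, -120, -80],
    [-373, -134, -80],
    [-412, -148, -80]
  ],
  "yaw": [0, 0, 0.06, 0.13, 0.2, 0.26, 0.33, 0.4, 0.46, 0.53, 0.6, 0.66]
}}

```text
time: 1.25
position: [0.5192, 0.3579, 0.2533]
orientation: [0.442, 0.897, 0.0, 0.0]
ft_force: [-0.2, 0.9, -0.3]
opening: 0.0175
grasp_force: 0.0
```

Call:
{"method": "servo_tool", "body": {
  "fingers": [-1, -1, -1, -1],
  "slide": [
    [0, 0, 0],
    [0, 0, 0],
    [0, 0, 0],
    [0, 0, 0]
  ],
  "yaw": [0, 0, 0, 0]
}}

```text
time: 1.58
position: [0.5169, 0.3603, 0.2531]
orientation: [0.439, 0.898, -0.0, -0.0]
ft_force: [0.8, 0.6, 0.4]
opening: 0.0003
grasp_force: 0.0
```

Run:
```python
from h import *
s=bot.observe();print(s["time"],s["position"],s["ft_force"],s["opening"],R.from_quat(s["orientation"]).as_matrix().round(3))
for n in ("wrist",):
    im,K,Rw,o=cam(n); cv2.imwrite(f"pics/{n}1.png",im); print(n,o.round(3))
    for c in blobs(red(im)):
        r=cv2.minAreaRect(c); print(r, ray(r[0],K,Rw,o,.082).round(4), [ray(p,K,Rw,o,.082).round(3)[:2] for p in cv2.boxPoints(r)])
```

```text
1.5833 [0.51688752 0.36027838 0.25305441] [0.78586663 0.61756268 0.35662238] 0.0003405769485926286 [[-0.614  0.789 -0.001]
 [ 0.789  0.614  0.   ]
 [ 0.    -0.    -1.   ]]
wrist [0.47  0.419 0.464]
((481.50006103515625, 306.0000305175781), (12.020814895629883, 27.577163696289062), 45.0) [0.8145 0.3939 0.082 ] [array([0.806, 0.377]), array([0.805, 0.412]), array([0.823, 0.41 ]), array([0.824, 0.376])]
((278.5, 193.0), (24.0, 37.0), 90.0) [0.5223 0.3516 0.082 ] [array([0.497, 0.35 ]), array([0.53 , 0.376]), array([0.548, 0.354]), array([0.514, 0.327])]
((108.61515045166016, 36.065399169921875), (52.94849395751953, 76.77825927734375), 10.154266357421875) [0.2835 0.3745 0.082 ] [array([0.273, 0.326]), array([0.249, 0.396]), array([0.294, 0.421]), array([0.321, 0.352])]
```

View pics/wrist1.png

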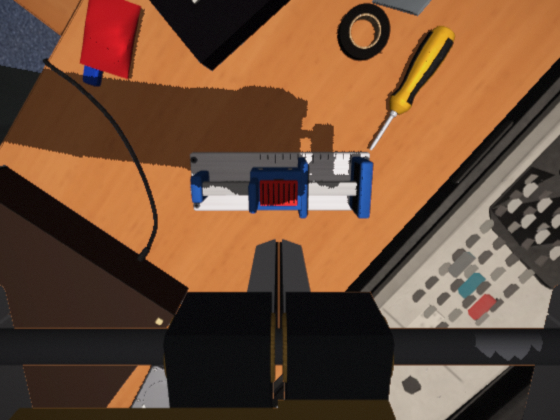

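The wrist view shows the holder level across the image. The red pad is at about (278,193), the thumb rest at x≈254, the fixed jaw at x≈365 and the end block at x≈196. The tool is aligned with the bar, and the pad lies at tool dx≈−10 mm, dy≈−1 mm.

Call:
{"method": "servo_tool", "body": {
  "fingers": [-1, -1, -1, -1, -1, -1, -1, -1],
  "slide": [
    [-5, -1, 30],
    [-10, -2, 65],
    [-10, -2, 100],
    [-10, -2, 130],
    [-10, -2, 150],
    [-10, -2, 160],
    [-10, -2, 163],
    [-10, -2, 163]
  ],
  "yaw": [0, 0, 0, 0, 0, 0, 0, 0]
}}

```text
time: 2.3
position: [0.5222, 0.3507, 0.0904]
orientation: [0.44, 0.898, -0.0, -0.0]
ft_force: [-0.5, -0.1, 1.1]
opening: 0.0007
grasp_force: 0.0
```

Run:
```python
from h import *
s=bot.observe();print(s["time"],s["position"],s["ft_force"])
im,K,Rw,o=cam("wrist"); cv2.imwrite("pics/wrist2.png",im[80:380,100:460])
for c in blobs(red(im)):
        r=cv2.boundingRect(c); print(r)
print("tcp px",proj(s["position"],K,Rw,o))
```

```text
2.3 [0.52215751 0.35069112 0.09043475] [-0.45097677 -0.12148249  1.12240962]
(249, 208, 64, 41)
(0, 0, 41, 42)
tcp px [279.99741769 234.37724347]
```

View pics/wrist2.png

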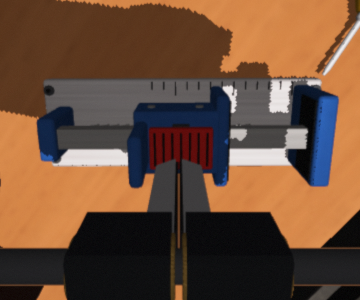

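The fingertips are centred over the pad, which spans columns 249–313 and rows 208–249, with the TCP at (280,234). The thumb rest is to its left, and the bar is clear up to the end block. Pressing down now.

Call:
{"method": "servo_tool", "body": {
  "fingers": [-1, -1, -1, -1, -1, -1],
  "slide": [
    [0, 0, 5],
    [0, 0, 9],
    [0, 0, 12],
    [0, 0, 14.5],
    [0, 0, 14.5],
    [0, 0, 14.5]
  ],
  "yaw": [0, 0, 0, 0, 0, 0]
}}

```text
time: 2.85
position: [0.5224, 0.3501, 0.0756]
orientation: [0.44, 0.898, -0.0, 0.0]
ft_force: [0.2, 0.4, 1.0]
opening: 0.0002
grasp_force: 0.0
```

Run:
```python
from h import *
im,K,Rw,o=cam("wrist"); cv2.imwrite("pics/wrist3.png",cv2.resize(im[150:310,200:380],None,fx=3,fy=3))
for c in blobs(red(im)): print(cv2.boundingRect(c))
s=bot.observe();print(s["ft_force"],s["joint_efforts"])
```

```text
(248, 213, 68, 44)
(0, 0, 27, 37)
[-0.63876785  0.35457884 -0.41819961] [-1.46437716e-02 -8.89727569e+01  7.18835056e+00 -3.74333954e+01
 -4.62415488e-02  1.06311039e-02  3.90107612e-03]
```

View pics/wrist3.png

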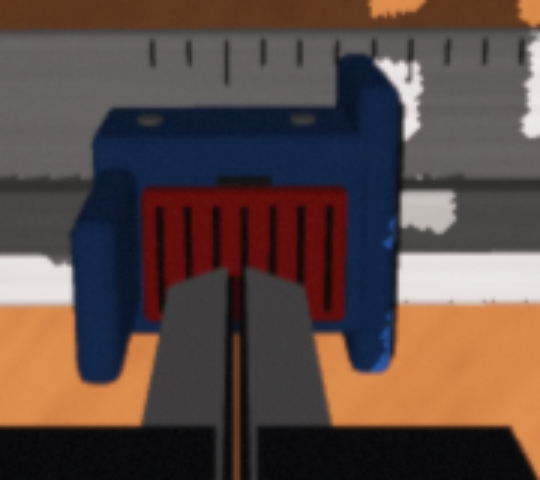

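The red pad and tips overlap at about crop (240,270), but there is almost no vertical force. I'll check the pad's height from its apparent size before going deeper.

Run:
```python
from h import *
F=[]
for i in range(5):
    im,K,Rw,o=cam("wrist"); s=bot.observe(); F.append(s["ft_force"])
print(np.mean(F,0),np.std(F,0),s["position"])
Rt=R.from_quat(s["orientation"]).as_matrix(); P=np.array(s["position"])
ex,ey=Rt[:,0],Rt[:,1]
big=max(blobs(red(im)[150:,:]),key=cv2.contourArea); print(cv2.boundingRect(big))
# pad top-left/right corners (far edge): rows
m=red(im)
for r in (216,225,232): 
    c=np.where(m[r,200:380])[0]+200; print(r,c.min(),c.max())
col=np.where(m[180:300,256])[0]+180; print("col256",col.min(),col.max()); col=np.where(m[180:300,308])[0]+180; print("col308",col.min(),col.max())
for z in (.074,.0785,.082,.086):
    a=[ray(p,K,Rw,o,z) for p in ((248,225),(315,225),(308,213),(308,257))]
    print(z,"len",np.linalg.norm(a[0]-a[1]),"wid",np.linalg.norm(a[2]-a[3]),"mid rel tcp x",((a[2]+a[3])/2-P)@ex,"y",((a[0]+a[1])/2-P)@ey)
for dx,dz in ((0,0),(8,0),(-8,0),(8,-10),(0,-10),(0,-5)):
    print(dx,dz,proj(P+Rt@np.array([dx,0,dz])/1000,K,Rw,o))
```

```text
[ 0.21239945 -0.22601678  0.13447636] [0.17396964 0.52144755 0.45806913] [0.52242545 0.35018646 0.0757531 ]
(247, 63, 68, 44)
216 247 314
225 248 314
232 248 314
col256 213 245
col308 213 255
0.074 len 0.04412180295192292 wid 0.030939858796851894 mid rel tcp x -0.0013951555664440407 y 0.0010140335494174834
0.0785 len 0.043189219408392696 wid 0.03028589632880543 mid rel tcp x 0.00021763432256891586 y 0.0009714883003662328
0.082 len 0.04246387665231342 wid 0.029777258853658346 mid rel tcp x 0.0014720264584679396 y 0.0009383975511040517
0.086 len 0.04163491350250867 wid 0.02919595888206149 mid rel tcp x 0.00290561747092393 y 0.0009005795519474237
0 0 [279.95666535 234.28383767]
8 0 [279.97500911 222.68402466]
-8 0 [279.93866141 245.66876243]
8 -10 [280.04321304 227.53344957]
0 -10 [280.02337434 239.60977685]
0 -5 [279.98928326 236.88799939]
```

Call:
{"method": "servo_tool", "body": {
  "fingers": [-1, -1, -1],
  "slide": [
    [0, 0, 1],
    [0, 0, 2],
    [0, 0, 2]
  ],
  "yaw": [0, 0, 0]
}}

```text
time: 3.4
position: [0.5223, 0.3501, 0.0734]
orientation: [0.44, 0.898, -0.0, -0.0]
ft_force: [-0.5, -0.2, -0.8]
opening: 0.0004
grasp_force: 0.0
```

Still no contact, and the visible tips project about 10 mm short of the TCP. I'll keep going down in small steps and watch the force.

Call:
{"method": "servo_tool", "body": {
  "fingers": [-1, -1, -1],
  "slide": [
    [0, 0, 1],
    [0, 0, 2],
    [0, 0, 2]
  ],
  "yaw": [0, 0, 0]
}}

```text
time: 3.65
position: [0.5223, 0.3501, 0.0714]
orientation: [0.44, 0.898, -0.0, -0.0]
ft_force: [0.1, -0.3, 0.2]
opening: 0.0006
grasp_force: 0.0
```

Call:
{"method": "servo_tool", "body": {
  "fingers": [-1, -1, -1],
  "slide": [
    [0, 0, 1],
    [0, 0, 2],
    [0, 0, 2]
  ],
  "yaw": [0, 0, 0]
}}

```text
time: 3.9
position: [0.5223, 0.3501, 0.0694]
orientation: [0.44, 0.898, -0.0, -0.0]
ft_force: [0.3, 0.4, 0.4]
opening: 0.0004
grasp_force: 0.0
```

Run:
```python
from h import *
im,K,Rw,o=cam("wrist"); a=cv2.resize(im[150:310,200:380],None,fx=2,fy=2)
for c in blobs(red(im)): print(cv2.boundingRect(c))
i2,K2,R2,o2=cam("scene"); s=bot.observe(); print("tcp in scene",proj(s["position"],K2,R2,o2),s["position"])
b=cv2.resize(i2[150:230,180:270],None,fx=4,fy=4,interpolation=cv2.INTER_CUBIC)
cv2.imwrite("pics/c4.png",np.hstack([a,b]))
```

```text
(247, 216, 70, 45)
(0, 0, 21, 35)
tcp in scene [221.25692206 187.96696697] [0.52235096 0.35016163 0.0696067 ]
```

View pics/c4.png

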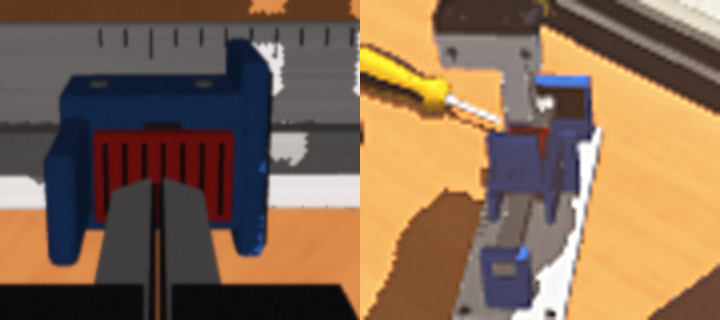

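The wrist crop shows the tips still above the pad, because the pad keeps growing in view. The scene crop shows the fingertip ending at about (218.5,181), above the projected TCP at (221,188), with red visible below it. I'll estimate the real tip offset.

Run:
```python
from h import *
from scipy.optimize import least_squares
im,K,Rw,o=cam("wrist"); i2,K2,R2,o2=cam("scene"); s=bot.observe(); P=np.array(s["position"]); Rt=R.from_quat(s["orientation"]).as_matrix()
for t in ([0,0,0],[0,0,-10],[0,0,-15],[0,0,-20],[8,0,-10],[8,0,-15],[-8,0,-15]):
    p=P+Rt@np.array(t)/1000; print(t,proj(p,K,Rw,o).round(1),proj(p,K2,R2,o2).round(1))
# tip row in scene: grey finger columns down
for c in range(214,228): print(c, [tuple(int(v) for v in i2[r,c]) for r in range(176,190,1)])
```

```text
[0, 0, 0] [280.  234.4] [221.3 187.9]
[0, 0, -10] [280.1 239.8] [221.  185.2]
[0, 0, -15] [280.1 242.6] [220.8 183.8]
[0, 0, -20] [280.1 245.6] [220.7 182.5]
[8, 0, -10] [280.1 227.7] [218.3 185.1]
[8, 0, -15] [280.1 230.3] [218.1 183.7]
[-8, 0, -15] [280.1 254.7] [223.5 183.9]
214 [(99, 184, 251), (96, 182, 249), (107, 186, 248), (177, 207, 238), (228, 231, 238), (95, 188, 255), (94, 165, 247), (98, 63, 61), (106, 69, 71), (105, 71, 74), (104, 71, 73), (104, 71, 74), (101, 69, 73), (100, 68, 71)]
215 [(83, 127, 192), (87, 151, 228), (78, 156, 237), (105, 186, 253), (126, 183, 244), (92, 183, 255), (80, 137, 214), (96, 62, 63), (107, 70, 71), (107, 73, 74), (103, 70, 73), (102, 70, 72), (102, 70, 74), (102, 70, 73)]
216 [(147, 149, 160), (178, 179, 188), (115, 113, 133), (108, 106, 134), (107, 104, 128), (101, 111, 147), (114, 104, 127), (94, 63, 64), (106, 71, 72), (110, 74, 75), (104, 71, 73), (103, 70, 73), (101, 70, 73), (100, 69, 72)]
217 [(131, 133, 141), (137, 138, 145), (127, 127, 134), (120, 121, 127), (95, 92, 102), (73, 60, 97), (48, 53, 134), (68, 57, 88), (108, 73, 73), 
[... 1551 characters left out ...]
(71, 58, 77), (77, 61, 77), (92, 66, 70), (94, 67, 71)]
225 [(219, 227, 230), (197, 204, 209), (88, 95, 110), (92, 101, 113), (96, 104, 115), (84, 93, 113), (29, 42, 112), (32, 45, 121), (33, 46, 139), (32, 46, 140), (32, 45, 136), (34, 47, 119), (40, 48, 98), (44, 51, 87)]
226 [(205, 212, 217), (108, 116, 127), (90, 97, 111), (94, 102, 115), (100, 107, 118), (98, 106, 134), (28, 42, 146), (31, 45, 121), (46, 50, 103), (69, 57, 85), (69, 59, 88), (62, 59, 81), (64, 58, 77), (79, 62, 74)]
227 [(226, 234, 236), (96, 103, 116), (83, 93, 106), (75, 84, 99), (71, 81, 98), (73, 82, 100), (72, 70, 95), (85, 66, 80), (95, 67, 74), (92, 66, 71), (92, 67, 72), (93, 68, 72), (93, 67, 73), (96, 67, 72)]
```

The real tips are about 20 mm behind the stated TCP, so they are still roughly 8 mm above the pad. The wide gripper block is about 55 mm above the tips, which clears the thumb rest. I'll carry on down in small steps.

Call:
{"method": "servo_tool", "body": {
  "fingers": [-1, -1, -1, -1],
  "slide": [
    [2, 0, 1],
    [3, 0, 3],
    [3, 0, 4],
    [3, 0, 4]
  ],
  "yaw": [0, 0, 0, 0]
}}

```text
time: 4.43
position: [0.5203, 0.3526, 0.0653]
orientation: [0.44, 0.898, -0.0, -0.0]
ft_force: [0.0, -0.8, -0.3]
opening: 0.0006
grasp_force: 0.0
```

Call:
{"method": "servo_tool", "body": {
  "fingers": [-1, -1, -1],
  "slide": [
    [0, 0, 1],
    [0, 0, 2],
    [0, 0, 2]
  ],
  "yaw": [0, 0, 0]
}}

```text
time: 4.68
position: [0.5205, 0.3524, 0.0634]
orientation: [0.44, 0.898, -0.0, -0.0]
ft_force: [-0.7, -0.1, -0.3]
opening: 0.0001
grasp_force: 0.0
```

Call:
{"method": "servo_tool", "body": {
  "fingers": [-1, -1, -1],
  "slide": [
    [0, 0, 1],
    [0, 0, 2],
    [0, 0, 2]
  ],
  "yaw": [0, 0, 0]
}}

```text
time: 4.93
position: [0.5205, 0.3524, 0.0614]
orientation: [0.44, 0.898, -0.0, -0.0]
ft_force: [-0.3, 0.3, -0.4]
opening: 0.0004
grasp_force: 0.0
```

Call:
{"method": "servo_tool", "body": {
  "fingers": [-1, -1, -1],
  "slide": [
    [0, 0, 1],
    [0, 0, 2],
    [0, 0, 2]
  ],
  "yaw": [0, 0, 0]
}}

```text
time: 5.18
position: [0.5205, 0.3524, 0.0594]
orientation: [0.44, 0.898, -0.0, -0.0]
ft_force: [0.3, -0.1, 0.1]
opening: 0.0003
grasp_force: 0.0
```

Call:
{"method": "servo_tool", "body": {
  "fingers": [-1, -1, -1],
  "slide": [
    [0, 0, 1],
    [0, 0, 2],
    [0, 0, 2]
  ],
  "yaw": [0, 0, 0]
}}

```text
time: 5.43
position: [0.5205, 0.3525, 0.0575]
orientation: [0.44, 0.898, -0.0, -0.0]
ft_force: [-0.2, -0.7, -0.0]
opening: 0.0004
grasp_force: 0.0
```

Run:
```python
from h import *
im,K,Rw,o=cam("wrist")
for c in blobs(red(im)): print(cv2.boundingRect(c))
i2,K2,R2,o2=cam("scene"); s=bot.observe(); print(proj(s["position"],K2,R2,o2),s["position"],s["ft_force"],bot.hold_point_z)
print([[int(v) for v in i2[r,220]] for r in range(176,188)])
```

```text
(245, 226, 74, 48)
(0, 0, 9, 36)
[220.59243175 191.17205113] [0.52052862 0.35253578 0.05762344] [0.08448237 0.14027119 1.13050212] 0.0188
[[130, 133, 142], [128, 132, 141], [129, 133, 141], [128, 131, 141], [128, 131, 140], [127, 131, 140], [126, 129, 139], [113, 105, 110], [108, 72, 71], [116, 77, 74], [106, 72, 74], [105, 71, 75]]
```

Call:
{"method": "servo_tool", "body": {
  "fingers": [-1, -1, -1],
  "slide": [
    [0, 0, 1],
    [0, 0, 2],
    [0, 0, 2]
  ],
  "yaw": [0, 0, 0]
}}

```text
time: 5.78
position: [0.5204, 0.3525, 0.0554]
orientation: [0.44, 0.898, -0.0, -0.0]
ft_force: [-0.2, 0.6, 0.6]
opening: 0.0002
grasp_force: 0.0
```

Call:
{"method": "servo_tool", "body": {
  "fingers": [-1, -1, -1],
  "slide": [
    [0, 0, 1],
    [0, 0, 2],
    [0, 0, 2]
  ],
  "yaw": [0, 0, 0]
}}

```text
time: 6.03
position: [0.5204, 0.3525, 0.0534]
orientation: [0.44, 0.898, -0.0, -0.0]
ft_force: [-0.3, 0.2, -0.3]
opening: 0.0004
grasp_force: 0.0
```

Run:
```python
from h import *
im,K,Rw,o=cam("wrist"); a=cv2.resize(im[150:310,200:380],None,fx=2,fy=2)
for c in blobs(red(im)): print(cv2.boundingRect(c))
i2,K2,R2,o2=cam("scene"); s=bot.observe()
b=cv2.resize(i2[130:210,175:265],None,fx=4,fy=4,interpolation=cv2.INTER_CUBIC)
cv2.imwrite("pics/c5.png",np.hstack([a,b])); print(s["ft_force"])
```

```text
(244, 228, 76, 49)
(0, 0, 5, 35)
[0.51393476 0.01047868 0.62228055]
```

View pics/c5.png

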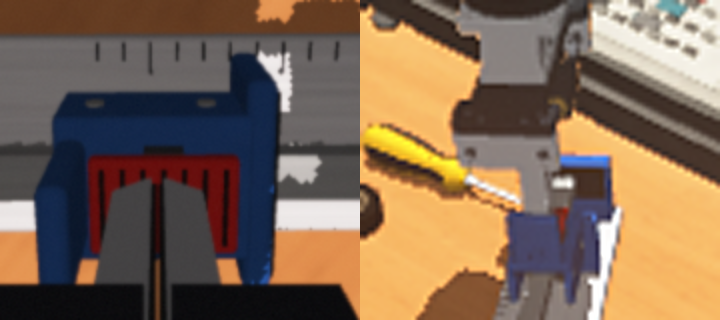

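The wrist crop shows the tips over the middle of the pad at crop (160,180). The scene crop shows the fingers now reaching behind the thumb rest. Both views put the real tip about 25–30 mm behind the TCP, so contact should come within the next few mm.

Call:
{"method": "servo_tool", "body": {
  "fingers": [-1, -1, -1],
  "slide": [
    [0, 0, 1],
    [0, 0, 2],
    [0, 0, 2]
  ],
  "yaw": [0, 0, 0]
}}

```text
time: 6.38
position: [0.5205, 0.3524, 0.0514]
orientation: [0.44, 0.898, -0.0, -0.0]
ft_force: [-0.6, 0.5, 0.4]
opening: 0.0005
grasp_force: 0.0
```

Call:
{"method": "servo_tool", "body": {
  "fingers": [-1, -1, -1],
  "slide": [
    [0, 0, 1],
    [0, 0, 2],
    [0, 0, 2]
  ],
  "yaw": [0, 0, 0]
}}

```text
time: 6.63
position: [0.5205, 0.3524, 0.0494]
orientation: [0.44, 0.898, -0.0, -0.0]
ft_force: [-0.1, -0.5, 1.1]
opening: 0.0005
grasp_force: 0.0
```

Call:
{"method": "servo_tool", "body": {
  "fingers": [-1, -1, -1],
  "slide": [
    [0, 0, 1],
    [0, 0, 2],
    [0, 0, 2]
  ],
  "yaw": [0, 0, 0]
}}

```text
time: 6.88
position: [0.5206, 0.3525, 0.0476]
orientation: [0.44, 0.898, 0.0, 0.0]
ft_force: [0.3, 0.9, 3.0]
opening: 0.0004
grasp_force: 1.1
```

Run:
```python
from h import *
F=[]
for i in range(4):
    im,K,Rw,o=cam("wrist"); s=bot.observe(); F.append(s["ft_force"])
print(np.mean(F,0),s["position"])
for c in blobs(red(im)): print(cv2.boundingRect(c))
```

```text
[-0.37667485 -0.46771667  2.50676198] [0.5206036  0.35258247 0.04776869]
(243, 231, 77, 49)
```

Contact: about 2.5 N upwards at TCP z≈0.0477. Now pressing further, expecting up to 4 N at the bottom.

Call:
{"method": "servo_tool", "body": {
  "fingers": [-1, -1, -1, -1],
  "slide": [
    [0, 0, 1],
    [0, 0, 2],
    [0, 0, 3],
    [0, 0, 3]
  ],
  "yaw": [0, 0, 0, 0]
}}

```text
time: 7.42
position: [0.5206, 0.3526, 0.0445]
orientation: [0.44, 0.898, 0.0, 0.0]
ft_force: [1.5, 0.3, 3.2]
opening: 0.0005
grasp_force: 1.5
```

Call:
{"method": "servo_tool", "body": {
  "fingers": [-1, -1, -1],
  "slide": [
    [0, 0, 1],
    [0, 0, 1.5],
    [0, 0, 1.5]
  ],
  "yaw": [0, 0, 0]
}}

```text
time: 7.67
position: [0.5206, 0.3526, 0.0431]
orientation: [0.44, 0.898, -0.0, 0.0]
ft_force: [-0.3, 0.0, 3.3]
opening: 0.0003
grasp_force: 1.7
```

Run:
```python
from h import *
F=[]
for i in range(4):
    im,K,Rw,o=cam("wrist"); s=bot.observe(); F.append(s["ft_force"])
print(np.mean(F,0),s["position"])
for c in blobs(red(im)): print(cv2.boundingRect(c))
```

```text
[-0.03493979 -0.31098901  3.25483031] [0.5205863  0.35253862 0.04320648]
(243, 231, 77, 49)
```

The pad now moves with the tips (3.3 N, about 5 mm down). I'll press a little deeper, then push along tool −y.

Call:
{"method": "servo_tool", "body": {
  "fingers": [-1, -1, -1, -1, -1, -1, -1, -1, -1, -1, -1, -1],
  "slide": [
    [0, 0, 1],
    [0, 0, 1.5],
    [0, 0, 1.5],
    [0, -3, 1.5],
    [0, -7, 1.5],
    [0, -11, 1.5],
    [0, -14, 1.5],
    [0, -17, 1.5],
    [0, -20, 1.5],
    [0, -24, 1.5],
    [0, -28, 1.5],
    [0, -32, 1.5]
  ],
  "yaw": [0, 0, 0, 0, 0, 0, 0, 0, 0, 0, 0, 0]
}}

```text
time: 8.87
position: [0.4957, 0.3331, 0.042]
orientation: [0.44, 0.898, 0.001, 0.0]
ft_force: [3.0, 2.3, 5.6]
opening: 0.0004
grasp_force: 2.8
```

Run:
```python
from h import *
im,K,Rw,o=cam("wrist"); s=bot.observe(); print(s["ft_force"],s["position"])
for c in blobs(red(im)): print(cv2.boundingRect(c))
cv2.imwrite("pics/w6.png",im[100:330,60:460])
```

```text
[1.25545437 1.26266728 7.74620698] [0.49515052 0.33268952 0.04196926]
(244, 231, 77, 49)
(0, 0, 39, 30)
```

View pics/w6.png

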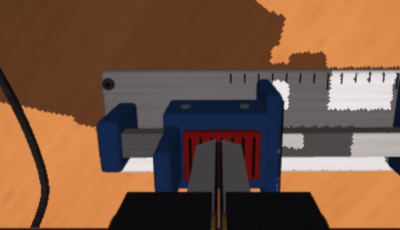

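The jaw has already travelled with the pressed pad, which still sits at column 244. The thumb rest is at crop x≈165 and the end block's inner face at ≈135. Continuing to the stop.

Call:
{"method": "servo_tool", "body": {
  "fingers": [-1, -1, -1, -1, -1, -1, -1, -1, -1, -1],
  "slide": [
    [0, -3, 0],
    [0, -6, 0],
    [0, -9, 0],
    [0, -12, 0],
    [0, -15, 0],
    [0, -18, 0],
    [0, -21, 0],
    [0, -24, 0],
    [0, -27, 0],
    [0, -30, 0]
  ],
  "yaw": [0, 0, 0, 0, 0, 0, 0, 0, 0, 0]
}}

```text
time: 9.75
position: [0.472, 0.3148, 0.042]
orientation: [0.44, 0.898, 0.001, 0.0]
ft_force: [4.0, 2.8, 5.2]
opening: 0.0005
grasp_force: 2.4
```

Run:
```python
from h import *
im,K,Rw,o=cam("wrist"); s=bot.observe(); print(s["ft_force"],s["position"])
for c in blobs(red(im)): print(cv2.boundingRect(c))
```

```text
[4.26589613 2.68057824 5.09246971] [0.47171265 0.31452943 0.04198577]
(247, 232, 77, 48)
(0, 0, 86, 30)
```

Call:
{"method": "servo_tool", "body": {
  "fingers": [-1, -1, -1, -1, -1, -1, -1],
  "slide": [
    [0, -3, 0],
    [0, -6, 0],
    [0, -9, 0],
    [0, -11, 0],
    [0, -13, 0],
    [0, -15, 0],
    [0, -15, 0]
  ],
  "yaw": [0, 0, 0, 0, 0, 0, 0]
}}

```text
time: 10.38
position: [0.4661, 0.3104, 0.0427]
orientation: [0.44, 0.898, 0.007, 0.004]
ft_force: [48.5, 34.4, -44.3]
opening: 0.0004
grasp_force: 31.6
```

Run:
```python
from h import *
im,K,Rw,o=cam("wrist"); s=bot.observe(); print(s["ft_force"],s["position"])
for c in blobs(red(im)): print(cv2.boundingRect(c))
cv2.imwrite("pics/w7.png",im[100:330,60:460])
```

```text
[ 47.07325525  34.25717975 -41.5313216 ] [0.4660952  0.31037245 0.04266353]
(261, 232, 76, 48)
(8, 0, 88, 30)
```

View pics/w7.png

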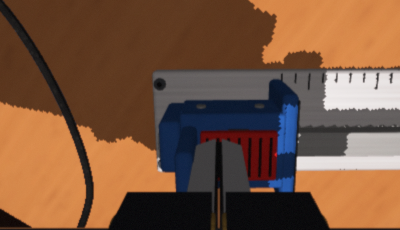

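The jaw is up against the end block, and the fingers are against the thumb rest with about 59 N. I'll relieve the push while keeping light contact, then check.

Call:
{"method": "servo_tool", "body": {
  "fingers": [-1, -1, -1, -1],
  "slide": [
    [0, 2, 0],
    [0, 4, 0],
    [0, 6, 0],
    [0, 6, 0]
  ],
  "yaw": [0, 0, 0, 0]
}}

```text
time: 10.77
position: [0.4659, 0.3102, 0.0422]
orientation: [0.44, 0.898, 0.001, 0.001]
ft_force: [10.0, 7.1, 1.2]
opening: 0.0004
grasp_force: 7.4
```

Call:
{"method": "servo_tool", "body": {
  "fingers": [-1, -1, -1, -1, -1, -1, -1, -1, -1, -1, -1, -1],
  "slide": [
    [0, 1, 0],
    [0, 1, -3],
    [0, 1, -7],
    [0, 1.5, -12],
    [0, 2, -18],
    [0, 3, -26],
    [0, 3, -40],
    [0, 3, -60],
    [0, 3, -80],
    [0, 3, -105],
    [0, 3, -130],
    [0, 3, -150]
  ],
  "yaw": [0, 0, 0, 0, 0, 0, 0, 0, 0, 0, 0, 0]
}}

```text
time: 11.77
position: [0.4665, 0.3105, 0.1935]
orientation: [0.44, 0.898, -0.0, -0.0]
ft_force: [-0.1, 0.9, -0.2]
opening: 0.0004
grasp_force: 0.0
```

Call:
{"method": "servo_tool", "body": {
  "fingers": [-1, -1, -1],
  "slide": [
    [0, 0, -20],
    [0, 0, -20],
    [0, 0, -20]
  ],
  "yaw": [0, 0, 0]
}}

```text
time: 12.02
position: [0.4667, 0.3108, 0.2123]
orientation: [0.44, 0.898, 0.0, 0.0]
ft_force: [-0.1, -0.4, -0.8]
opening: 0.0004
grasp_force: 0.0
```

Run:
```python
from h import *
im,K,Rw,o=cam("wrist"); s=bot.observe(); print(s["time"],s["ft_force"],s["position"])
Rt=R.from_quat(s["orientation"]).as_matrix()
for c in blobs(red(im)):
    b=cv2.boundingRect(c); p=[ray((b[0],b[1]+b[3]/2),K,Rw,o,.082),ray((b[0]+b[2],b[1]+b[3]/2),K,Rw,o,.082)]
    q=(p[0]+p[1])/2; print(b,q.round(4),np.linalg.norm(p[0]-p[1]), (q-np.array([.5223,.3516,.082]))@-Rt[:,1])
cv2.imwrite("pics/w8.png",cv2.resize(im[100:300,130:430],None,fx=2,fy=2))
```

```text
12.0667 [-0.02693323  0.07068463 -0.85748718] [0.46631668 0.31058318 0.21135758]
(268, 180, 42, 28) [0.4759 0.3151 0.082 ] 0.04327031592847469 0.05901719477705873
(120, 0, 67, 68) [0.2851 0.357  0.082 ] 0.06130111007285981 0.18427396516504477
```

View pics/w8.png

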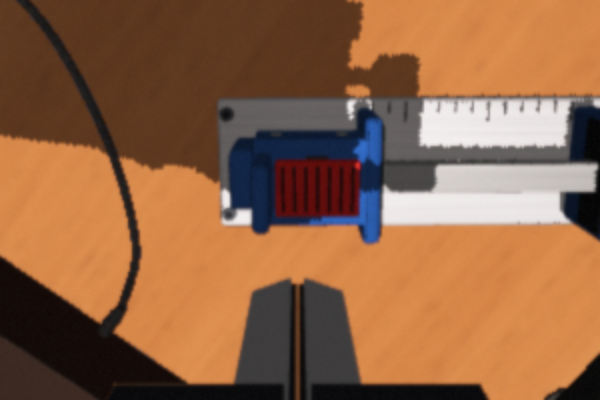

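The jaw is against the end block: the thumb rest meets it at crop x≈253, and 59 N with the release down moved it no further. The pad reads its full 43–44 mm length at the up height (it was hard down before), and the fingers are clear. Other objects were not touched.

```bash
python3 -c "
from cell import bot
print(bot.hand_in())"
```

```text
the job is handed in; nothing more can be done
None
```

The jaw is pushed open until it stopped against the end block, the fingers are off so the release could spring up, and the job is handed in. The push peaked at about 59 N, and I confirmed the stop by force and camera view, not by a measured jaw position.

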